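# Level the riser shelf on its sprung foot

### The arm

A 7-joint arm with a two-finger parallel gripper is mounted at the origin on the work surface. World frame = base frame: x ahead of the robot, y to its left, z up, the work surface at z = 0. Lengths are in mm, angles in rad, forces in N, time in s.
With the tool pointing down it reaches from about 375 to 925 mm from the base axis. Payload 3.1 kg.
Tool frame: the origin (TCP) lies midway between the tips of the shut fingers; the grasp point (between the pads) lies 19 mm behind it; z points along the fingers, y is the direction in which the jaws open and shut (so a half turn about z gives the same grasp; the last joint's range is limited). The gripper opens to 85 mm and grips with 20 to 120 N. Pads are 22 mm wide; open, the fingers measure 114 mm over their backs; the gripper's body (76 mm by 85 mm) begins 54 mm behind the grasp point. The pads swing forward as they close: fully open they stand 13 mm farther back than shut.
Start: joints at [-1.212, 0.383, 0.044, 1.598, -0.018, 1.161, -0.05], TCP at [286.68, 583.367, 231.269] pointing down, gripper open.
Joint ranges: [-2.61, 2.61], [-0.41, 2.15], [-1.48, 1.57], [0, 2.5], [-1.57, 4.71], [0.05, 1.97], [-2.85, 2.85]. Speed limits (rad/s): [2.79, 2.79, 3.14, 3.14, 3.14, 3.14, 3.14].

### API

Orientations are given as a rotation vector (axis times angle).
In Python, from bench import bot gives the robot as it stands.
- The arm moves only by the shell command python3 -m inch 'ROWS' [FORCE]. ROWS is JSON, a list of rows, each a list of 7 numbers: the shift along the tool's x, y, z in mm, then the turn, a rotation vector about the tool's x, y, z in degrees, then the finger opening in mm, from 0 to 85.4. In form: [[tx, ty, tz, ax, ay, az, hand], ...]. A call has 1 to 5 rows; each row shifts and turns the commanded pose from where the row before left it, along the tool's axes as they then stand; what a row does not reach is not made up. A row lasts 1/10 s, in which the tool goes at most 50 mm and 8.59 degrees, less where a joint would pass 70% of its speed; a pose out of reach is approached as far as the arm can. A call with a gripper value outside its range is refused whole. The fingers move at their own pace and stop on an object; FORCE is the grip in N (left out, the last holds). Time passes only in rows, so rows that do not move let the fingers close. It gives the time, the measured TCP pose, the force and the opening at its end, in the units of the state.
- bot.read_state(): the state, without advancing time (a new reading comes with each control period).
- bot.grab_frame(name): name is "scene" or "top" or "wrist"; returns (picture, depth): 480x640x3 uint8, blue, green, red; 480x640 float32, mm along the optical axis (not along the pixel's ray), 0 where there is no reading.
- bot.get_calibration(name): a dict with "K" (3x3 intrinsics, pixels), "rvec" (rotation vector, rad) and "tvec" (3), from world to camera coordinates, as OpenCV has them. Camera axes: x right, y down, z forward; pixel columns grow to the right and rows downward; lengths in mm; the calibration is good to about 2 mm. A picture is of the moment at which its call begins: read the wrist's pose just before it. get_calibration takes no time and is no camera call; for the wrist camera it gives the pose at the moment of the call.
- bot.hand_in(): hands the job in, once; it reports no verdict.
The state is a dict: "time": time; "qpos": joint angles; "qvel": joint speeds; "joint_torque": joint torques, N m; "tool_pos": TCP position; "eef_rot": TCP orientation; "contact_force": force on the tool from outside, world axes, zero at the start; "torque": the same for the moment, N m; "grip_width": opening from 0.0 (shut) to 1.0 (fully open).
Only numpy, scipy, OpenCV 4.12 (cv2) and the standard library are available. Lean on these libraries where they do the work, as an engineer would, in place of code of your own. Each camera call takes 0.05 s, during which the arm holds its last target.

### The job

The riser shelf sinks at its sprung foot when it is loaded. First press the tipped-up end of the blue spirit level down until it lies flat on the dark shelf. Then turn the red knob of the foot until the bubble sits between the two black lines while the knob is pushed fully down, and finish still holding the knob and pushing it fully down, the bubble between the lines, with the other kitchen things left where they are.

Things in the scene. Friction and masses are not known exactly. Their poses are not given: they have to be found in the camera images.
- shelf: Riser shelf, fixed on the counter. Origin on the counter under its middle, z up, y along its length. Dark deck 200 (x) by 335 (y) by 15 mm, top 75 mm above the counter, hinged on two legs at y = +160 mm, z = 60 mm (hinge line along x); its other end stands on a sprung foot at x = 0, y = -120 mm, red knob on top. The counter is uneven by an unknown slope (up to 0.02 rad).
- red_knob: Red knob of the sprung foot. Origin on its axis, 28 mm above the deck's top, in the grip: an upright bar 44 mm long, 14 mm thick, 27 mm tall (top 10 mm above the origin) on a round flange 60 mm across (flange top 17 mm below the origin, fingertips may push on it). The bar lies along the knob's x; at knob value 0 that is the shelf's x, so pinch along the shelf's y.
- knob (a joint): Turn of the red knob in rad, 0 at the start, positive clockwise seen from above, stops at -0.2 and 1.9. Clockwise raises the deck at the knob: the knob climbs about 8.4 mm per rad, the deck tilts 0.03 rad per rad. A white mark on the bar points to the shelf's -x at 0. It takes about 0.2 N m and stays where it is left.
- foot (a joint): How far the sprung foot is pushed down, as deck tilt in rad: 0 unloaded, 0.022 fully down at its stop (6 mm lower at the knob). Pushing it fully down takes about 6 N at the knob; let go, it springs back up and the bubble shifts towards the knob.
- level (a joint): Tip-up of the blue spirit level in rad: 0 lying flat on the deck, about 0.15 to 0.3 at the start. It pivots at its end next to the knob; the end away from the knob stands up. A stiff pivot: it takes about 4 N at point level_press to push down and it stays where it is left.
- level_press (a point): Point on top of the spirit level near its tipped-up end (15 mm from that end, 125 mm from its pivot), where to press. The level is a blue bar 140 mm long (along the shelf's y), 24 mm wide, 20 mm high; when flat this point lies 20 mm above the deck, at x = 0, y = +115 mm of the shelf.
- vial (a point): Middle of the green vial window on top of the spirit level, midway between its two black lines (24 mm apart).
- bubble (a joint): Position in m of the white bubble (16 mm long) along the vial: 0 midway between the lines, positive away from the knob, stops at -0.026 and 0.026. It drifts to the higher side, 0.7 mm per 0.001 rad of tilt, and settles in 1.5 s. Positive: the knob end is too low, turn clockwise; about 0.021 m of bubble per rad of knob.
- rack: Steel wire dish rack, 300 x 200 x 70 mm, fixed, with two steel bowls on edge up to 170 mm high. Origin under its middle. Leave alone.
- tub: Lime green open plastic tub 150 x 200 x 85 mm, origin under its middle. Leave alone.
- spoon_rest: White ceramic spoon rest, a dish 92 mm across with a flat tail 60 mm long towards its -x, 14 mm high, origin under the dish. Leave alone.
- scoop: Wooden scoop 185 mm long along its x, 36 mm high, origin under it. Leave alone.
- pot: Small green glass storage pot with a wooden lid, 76 mm across, 85 mm high, origin under its middle. Leave alone.
- mug: Blue ceramic mug 80 mm across, 90 mm high, handle at its +y, origin under its middle. Leave alone.

How it is judged (in metres and radians):
On the way:
1. the spirit level is pressed flat on the shelf (value of joint level below 0.015 rad), for 0.2 s.
At the end, for the whole second after the job is handed in: The spirit level lies flat on the shelf (within 0.015 rad), the robot's fingers are still on the red knob (more than 2 N) and keep the sprung foot pushed down (foot joint above 0.018 of 0.022 rad), and the bubble stays between the lines (within 4 mm of the middle) (value of joint level below 0.015 rad and value of joint foot above 0.018 rad and value of joint bubble between -0.004 and 0.004 m and contact force between the fingers and red_knob above 2 N); the arm keeps its last pose, push and grip.
It fails at once if a bystander is moved more than 30 mm (distance of any of tub, spoon_rest, scoop, pot, mug from where it was at the start of the episode above 0.03 m).
It also fails if it takes over 61 s, if anything falls off the work surface, if the arm or the gripper's body presses on something with over 40 N, if the wrist force passes 120 N, or if a joint passes its speed limit or range.

## Working session

There is one attempt and no reset: what is moved stays moved. The work goes in short steps, Python scripts to look and compute and a shell command to move; the robot and the scene stay as the last step left them, time stands still between calls to the robot, and variables do not carry over. Pictures are saved under pics/ and viewed, and the job is handed in when it is done.

```bash
ls; mkdir -p pics
python3 - <<'E'
from bench import bot
import cv2,numpy as np
s=bot.read_state();print(s)
for n in("scene","top","wrist"):
    c=bot.get_calibration(n);im,d=bot.grab_frame(n);cv2.imwrite(f"pics/{n}0.png",im);np.savez(f"{n}0.npz",im=im,d=d,K=c["K"],r=c["rvec"],t=c["tvec"]);print(n,c)
E
```

```text
pics
{'time': 0.0, 'qpos': array([-1.21178259,  0.3838249 ,  0.04381324,  1.59960086, -0.01788876,
        1.16118152, -0.04991931]), 'qvel': array([ 0.00031601, -0.0003022 ,  0.00108449, -0.00138357, -0.0005476 ,
       -0.00378995, -0.00259135]), 'joint_torque': array([-1.85418735e-04, -4.33458817e+01,  1.02381539e+00, -2.49513710e+01,
        1.05517273e-02,  1.13116053e-02,  4.77132190e-06]), 'tool_pos': array([286.28725648, 582.4996962 , 229.88089587]), 'eef_rot': array([-0.71110709, -3.05958583,  0.00405688]), 'contact_force': array([ 0.26053201,  0.25360995, -0.21776438]), 'torque': array([-0.00427445, -0.05871959,  0.00810162]), 'grip_width': 0.9993433413317443}
scene {'K': array([[605.56512609,   0.        , 316.86154277],
       [  0.        , 605.56512609, 239.22793169],
       [  0.        ,   0.        ,   1.        ]]), 'rvec': array([ 1.11361198,  2.38264245, -0.98788549]), 'tvec': array([ 344.13708291, -237.10474327, 2240.62167684])}
top {'K': array([[513.25548308,   0.        , 316.24318368],
       [  0.        , 513.25548308, 235.75157233],
       [  0.        ,   0.        ,   1.        ]]), 'rvec': array([ 2.12124052, -2.1721085 ,  0.11344325]), 'tvec': array([  24.53505628,  548.46208825, 1258.49943408])}
wrist {'K': array([[374.54408133,   0.        , 312.89992145],
       [  0.        , 374.54408133, 235.31468654],
       [  0.        ,   0.        ,   1.        ]]), 'rvec': array([-2.43858109, -1.52029021, -0.22983104]), 'tvec': array([-647.69702928,  -39.88698404,  380.34636255])}
```

View pics/scene0.png

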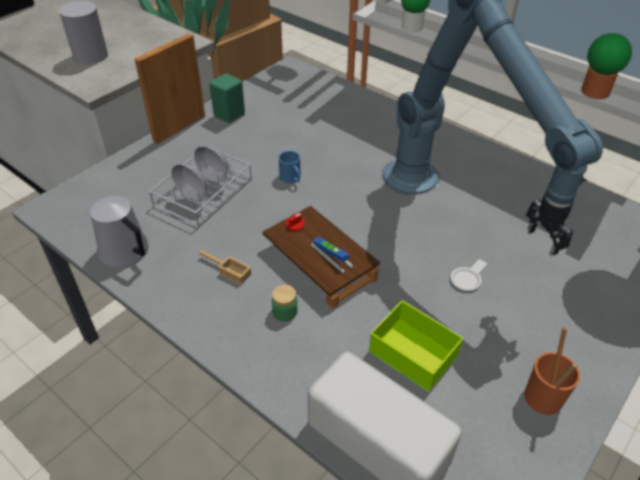

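View pics/top0.png

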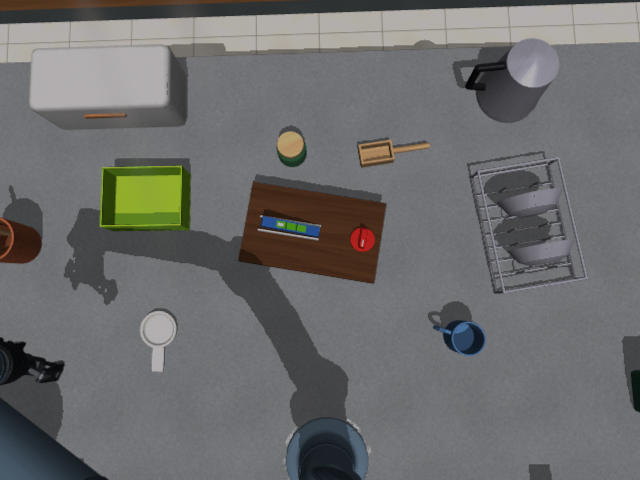

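View pics/wrist0.png

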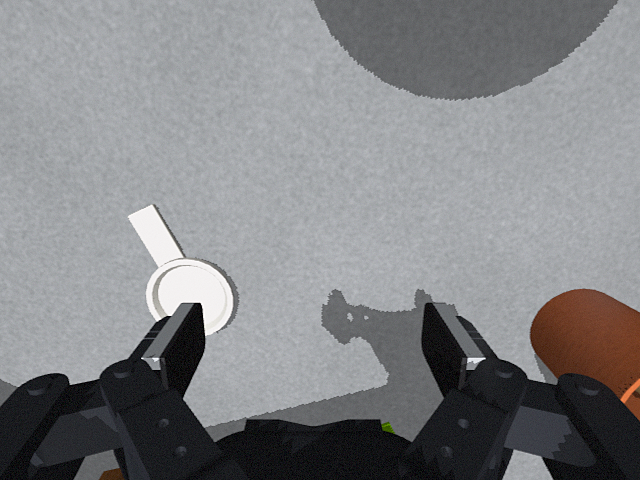

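```bash
cat > h.py <<'E'
import cv2,numpy as np
from scipy.spatial.transform import Rotation as Ro
def load(n):
    z=np.load(n+".npz");return z['im'],z['d'],z['K'],cv2.Rodrigues(z['r'])[0],z['t']
def cloud(d,K,R,t):
    v,u=np.mgrid[:d.shape[0],:d.shape[1]]
    p=np.stack([(u-K[0,2])*d/K[0,0],(v-K[1,2])*d/K[1,1],d],-1)
    return (p-t)@R
def ray(uv,z,K,R,t):
    r=np.linalg.inv(K)@np.array([uv[0],uv[1],1.]);r=R.T@r;c=-R.T@t
    return c+r*(z-c[2])/r[2]
E
python3 - <<'E'
from h import *
im,d,K,R,t=load("top0")
P=cloud(d,K,R,t)
hsv=cv2.cvtColor(im,cv2.COLOR_BGR2HSV);H,S,V=cv2.split(hsv)
roi=np.zeros(H.shape,bool);roi[175:290,235:390]=1
def show(n,m):
    m=m&roi&(d>0);v,u=np.nonzero(m);p=P[m]
    print(n,m.sum(),"uv",u.mean(),v.mean(),"med",np.median(p,0),"min",np.percentile(p,2,axis=0),"max",np.percentile(p,98,axis=0));return m
red=show("red",((H<8)|(H>172))&(S>180)&(V>100))
blue=show("blue",(H>100)&(H<125)&(S>120)&(V>80))
gr=show("green",(H>45)&(H<85)&(S>100))
deck=show("deck",(H<20)&(S>80)&(S<180)&(V<130)&~red)
for n,m in(("deck",deck),("blue",blue|(gr&(V>80)))):
    pts=np.argwhere(m)[:,::-1].astype(np.float32)
    k=cv2.connectedComponentsWithStats(m.astype(np.uint8));i=1+np.argmax(k[2][1:,4])
    pts=np.argwhere(k[1]==i)[:,::-1].astype(np.float32);r=cv2.minAreaRect(pts);b=cv2.boxPoints(r);print(n,r)
    for q in b: print(q,ray(q,75 if n=="deck" else 105,K,R,t))
# fit plane deck
p=P[deck&(d>0)];A=np.c_[p[:,:2],np.ones(len(p))];print("plane",np.linalg.lstsq(A,p[:,2],rcond=None)[0])
p=P[blue];A=np.c_[p[:,:2],np.ones(len(p))];print("plane",np.linalg.lstsq(A,p[:,2],rcond=None)[0])
c=im[170:290,230:395];cv2.imwrite("pics/topc.png",cv2.resize(c,None,fx=4.8,fy=4.8,interpolation=cv2.INTER_CUBIC))
E
```

```text
red 430 uv 362.2093023255814 239.33488372093024 med [ 531.20035371 -100.41466126   85.83087595] min [ 504.52841374 -126.36809655   78.14149168] max [556.36579095 -73.11821746 115.09394375]
blue 365 uv 289.35616438356163 226.23287671232876 med [562.81229475  78.80545239 111.66283354] min [543.34286129   5.86822797  91.97455288] max [584.92627901 136.47959514 128.99614827]
green 188 uv 292.27659574468083 226.1595744680851 med [563.58584338  64.87874401 111.63207545] min [552.19777093  36.65562331 101.48897109] max [575.61256595 102.87619465 122.29409536]
deck 9465 uv 312.18320126782885 232.21172741679874 med [549.95305314  15.06214824  74.85588901] min [ 445.73164281 -140.606388     69.46472928] max [662.35071752 182.24484453  80.11263709]
deck ((312.2155456542969, 231.8809051513672), (137.2790069580078, 81.06947326660156), 9.366509437561035)
[237.8942 260.7042] [487.36966344 202.8198391   75.        ]
[251.08817 180.71558] [685.45263643 169.35294447  75.        ]
[386.5369  203.05762] [ 620.28148707 -163.45833475   75.        ]
[373.34293 283.04623] [ 425.63456593 -124.08774863   75.        ]
blue ((290.0769348144531, 226.1154022216797), (58.24648666381836, 10.394153594970703), 11.309932708740234)
[260.50003 225.50002] [568.05580093 143.06341025 105.        ]
[262.53848 215.30772] [592.64518479 137.94661929 105.        ]
[319.65384 226.73079] [561.47484998   1.57683328 105.        ]
[317.6154  236.92308] [537.09014815   6.99685697 105.        ]
plane [2.54994627e-03 4.99526124e-03 7.33178546e+01]
plane [ 0.13092572  0.22300189 21.2079982 ]
```

View pics/topc.png

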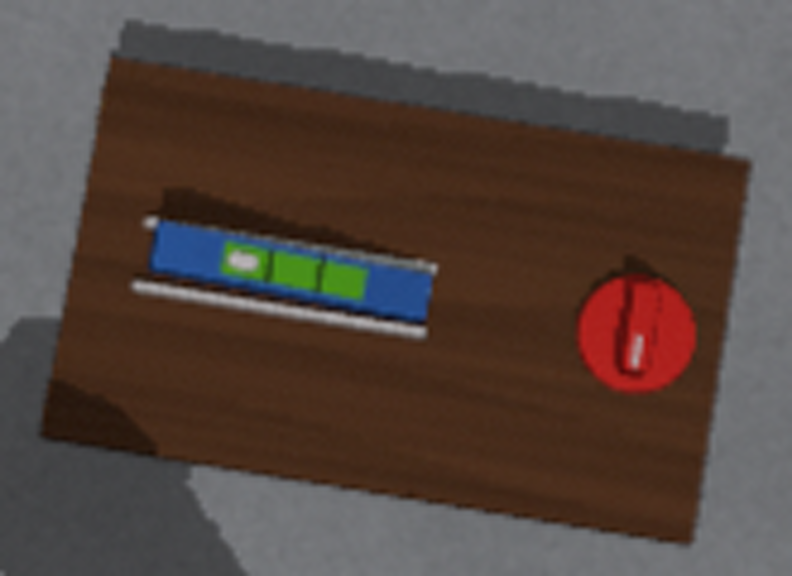

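```bash
cat >> h.py <<'E'
def delta(target, yaw_y=None):
    from bench import bot
    s=bot.read_state();R=Ro.from_rotvec(s['eef_rot']).as_matrix()
    print("t",round(s['time'],2),"pos",s['tool_pos'].round(1),"F",s['contact_force'].round(1),"q",s['qpos'].round(2),"g",round(float(s['grip_width']),2))
    print("tool delta",(R.T@(np.array(target)-s['tool_pos'])).round(1),"zaxis",R[:,2].round(3),"yaw of y deg",np.degrees(np.arctan2(R[1,1],R[0,1])).round(2))
E
python3 -m inch '[[-40,-24,0,0,0,-3,0],[-40,-24,0,0,0,0,0],[-40,-24,0,0,0,0,0],[-40,-24,0,0,0,0,0],[-40,-24,0,0,0,0,0]]' 40
python3 -c "from h import *;delta([575.5,130.5,170])"
```

```text
time: 0.65
tool_pos: [422.0, 391.1, 231.0]
eef_rot: [-0.631, -3.077, 0.001]
contact_force: [1.0, -0.0, 0.1]
grip_width: 0.143
t 0.65 pos [422.  391.1 231. ] F [ 1.  -0.   0.1] q [-0.94  0.24  0.14  1.79 -0.04  1.11  0.38] g 0.14
tool delta [-243.6 -179.2   61. ] zaxis [-0. -0. -1.] yaw of y deg 66.84
```

```bash
python3 -m inch '[[-40,-30,5,0,0,-6,0],[-40,-30,5,0,0,-6,0],[-40,-25,5,0,0,0,0],[-40,-25,5,0,0,0,0],[-30,-10,0,0,0,0,0]]'
python3 -c "from h import *;delta([575.5,130.5,170])"
```

```text
time: 1.15
tool_pos: [573.3, 223.7, 210.3]
eef_rot: [-0.315, -3.125, 0.005]
contact_force: [0.5, 0.0, 0.2]
grip_width: 0.0
t 1.15 pos [573.3 223.7 210.3] F [0.5 0.  0.2] q [-0.63  0.34  0.24  1.71 -0.09  1.1   1.  ] g 0.0
tool delta [-20.8 -90.8  40.6] zaxis [-0.001 -0.003 -1.   ] yaw of y deg 78.5
```

```bash
python3 -m inch '[[-10,-45,10,0,0,-1,0],[-10,-45,10,0,0,0,0],[0,-2,10,0,0,0,0],[0,0,0,0,0,0,0]]'
python3 - <<'E'
from h import *
delta([575,128,95])
from bench import bot
for n in("scene","wrist"):
    c=bot.get_calibration(n);im,d=bot.grab_frame(n);cv2.imwrite(f"pics/{n}1.png",im);np.savez(f"{n}1.npz",im=im,d=d,K=c["K"],r=c["rvec"],t=c["tvec"])
E
```

```text
time: 1.55
tool_pos: [573.0, 132.2, 179.4]
eef_rot: [-0.286, -3.125, 0.003]
contact_force: [-0.2, -0.0, 0.0]
grip_width: 0.006
t 1.55 pos [573.  132.2 179.4] F [-0.2 -0.   0. ] q [-0.52  0.33  0.27  1.81 -0.1   1.03  1.17] g 0.01
tool delta [-3.  -3.5 84.4] zaxis [-0.004 -0.002 -1.   ] yaw of y deg 79.54
```

View pics/wrist1.png

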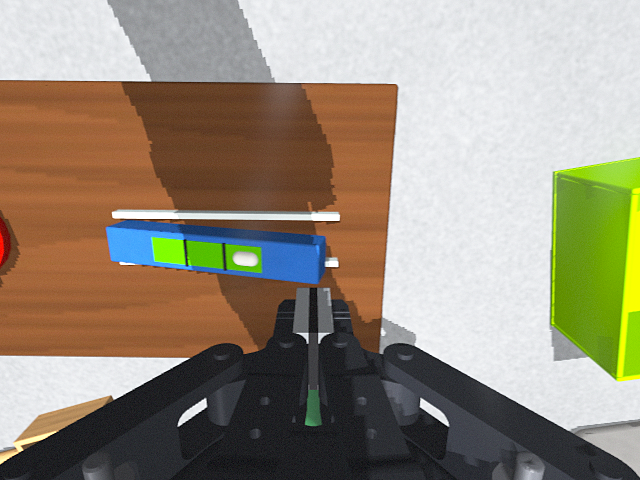

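Run:
```python
from h import *
im,d,K,R,t=load("wrist1");P=cloud(d,K,R,t);hsv=cv2.cvtColor(im,cv2.COLOR_BGR2HSV);H,S,V=cv2.split(hsv)
for (u,v) in [(317,245),(322,270),(310,258),(245,258),(190,238),(112,240),(112,230),(370,120),(370,300),(30,120),(30,320),(5,240)]: print((u,v),P[v,u].round(1))
m=(H>15)&0>0
m=(H<20)&(S>80)&(d>0);m[:90]=0;m[350:]=0
m&=(abs(P[...,2]-75)<15)
p=P[m];A=np.c_[p[:,:2],np.ones(len(p))];print("plane",np.linalg.lstsq(A,p[:,2],rcond=None)[0])
print(p.min(0),p.max(0))
pi=K@(R@np.array([575,128,95])+t);print(pi/pi[2])
C=-R.T@t;print(C)
```

```text
(317, 245) [564.7 137.9 126.6]
(322, 270) [584.6 137.5 115.4]
(310, 258) [570.9 132.8 128.6]
(245, 258) [566.6  95.5 122. ]
(190, 238) [552.7  62.6 109. ]
(112, 240) [548.5   7.6  95.5]
(112, 230) [541.8  10.7  96.9]
(370, 120) [505.4 182.9  76.6]
(370, 300) [630.7 166.3  75.4]
(30, 120) [467.2 -29.5  74.9]
(30, 320) [602.6 -87.1  74.3]
(5, 240) [538.7 -72.5  81.6]
plane [8.56336000e-04 5.91342647e-03 7.42213241e+01]
[ 446.9142856  -120.97058876   71.47632919] [673.80742405 201.35750259  85.73723226]
[304.19511681 246.74041689   1.        ]
[498.39738371 147.5904799  323.87479221]
```

```bash
python3 -m inch '[[-1,-4,20,0,0,0,0],[0,0,20,0,0,0,0],[0,0,12,0,0,0,0],[0,0,8,0,0,0,0],[0,0,8,0,0,0,0]]'
python3 -m inch '[[0,0,6,0,0,0,0],[0,0,6,0,0,0,0],[0,0,3,0,0,0,0],[0,0,0,0,0,0,0]]'
python3 -c "from h import *;delta([575,128,95])"
```

```text
time: 2.15
tool_pos: [575.5, 133.9, 114.1]
eef_rot: [0.274, 3.128, 0.004]
contact_force: [-1.0, 1.1, 3.3]
grip_width: -0.002
time: 2.55
tool_pos: [574.5, 130.7, 97.9]
eef_rot: [-0.279, -3.129, 0.001]
contact_force: [-0.8, -0.3, -0.2]
grip_width: 0.004
t 2.55 pos [574.5 130.7  97.9] F [-0.8 -0.3 -0.2] q [-0.5   0.43  0.25  1.86 -0.13  0.87  1.21] g 0.0
tool delta [-1.  -2.5  2.9] zaxis [-0.001 -0.001 -1.   ] yaw of y deg 79.82
```

```bash
python3 -m inch '[[0,-1,2,0,0,0,0],[0,0,1,0,0,0,0],[0,0,1,0,0,0,0],[0,0,0,0,0,0,0]]'
python3 -m inch '[[0,0,1,0,0,0,0],[0,0,1,0,0,0,0],[0,0,0,0,0,0,0]]'
```

```text
time: 2.95
tool_pos: [574.6, 130.1, 95.2]
eef_rot: [0.279, 3.129, 0.0]
contact_force: [-0.5, 0.4, 5.6]
grip_width: 0.001
time: 3.25
tool_pos: [574.7, 130.1, 94.9]
eef_rot: [-0.279, -3.129, -0.001]
contact_force: [-5.1, 0.1, 13.6]
grip_width: -0.004
```

```bash
python3 -m inch '[[0,0,0,0,0,0,0],[0,0,0,0,0,0,0],[0,0,-30,0,0,0,0],[0,0,-40,0,0,0,0],[0,0,-10,0,0,0,40]]'
python3 -m inch '[[0,-40,0,0,0,0,40],[0,-45,0,0,0,0,40],[0,-45,0,0,0,0,40],[0,-45,0,0,0,0,40],[0,0,0,0,0,0,40]]'
python3 - <<'E'
from h import *
delta([531,-100,120])
from bench import bot
for n in("scene","wrist","top"):
    c=bot.get_calibration(n);im,d=bot.grab_frame(n);cv2.imwrite(f"pics/{n}2.png",im);np.savez(f"{n}2.npz",im=im,d=d,K=c["K"],r=c["rvec"],t=c["tvec"])
E
```

```text
time: 3.75
tool_pos: [577.1, 129.7, 176.5]
eef_rot: [0.279, 3.122, 0.003]
contact_force: [0.3, 0.1, 1.1]
grip_width: 0.156
time: 4.25
tool_pos: [540.4, -52.4, 171.6]
eef_rot: [-0.3, -3.125, 0.009]
contact_force: [-0.8, -0.6, -0.2]
grip_width: 0.468
t 4.25 pos [540.4 -52.4 171.6] F [-0.8 -0.6 -0.2] q [-0.3   0.26  0.36  1.93 -0.1   0.98  1.49] g 0.47
tool delta [  0.1 -48.2  51.8] zaxis [-0.003 -0.005 -1.   ] yaw of y deg 79.04
```

View pics/wrist2.png

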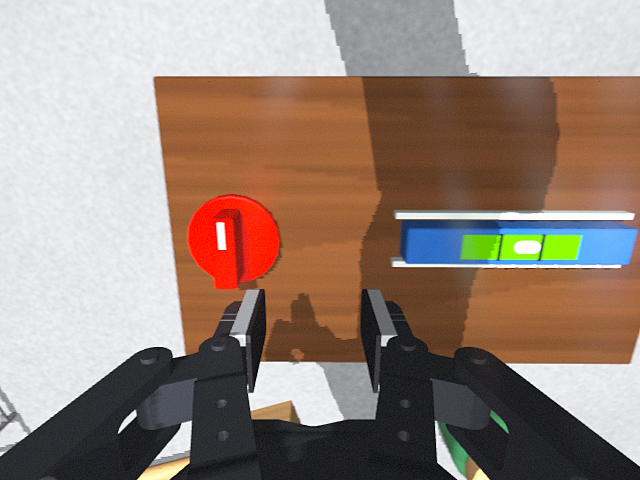

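Run:
```python
from h import *
im,d,K,R,t=load("wrist2");P=cloud(d,K,R,t);hsv=cv2.cvtColor(im,cv2.COLOR_BGR2HSV);H,S,V=cv2.split(hsv)
m=((H<8)|(H>172))&(S>180)&(d>0);m[:180]=0;m[300:]=0;m[:,:180]=0;m[:,290:]=0
p=P[m];print(np.percentile(p,[2,50,98],axis=0).round(1))
hi=p[p[:,2]>105];print("bar top",hi.mean(0),len(hi),np.percentile(hi[:,2],[10,50,90]))
hi2=hi[:,:2];r=cv2.minAreaRect(hi2.astype(np.float32));print(r)
fl=p[p[:,2]<92];(c,rad)=cv2.minEnclosingCircle(fl[:,:2].astype(np.float32));print("flange",c,rad,np.median(fl[:,2]))
m=(H<20)&(S>80)&(d>0)&(abs(P[...,2]-75)<6);
q=P[m];A=np.c_[q[:,:2],np.ones(len(q))];print("plane",np.linalg.lstsq(A,q[:,2],rcond=None)[0])
```

```text
[[ 503.5 -126.6   74.3]
 [ 528.4  -95.1   85.4]
 [ 556.9  -73.   112.8]]
bar top [ 530.56314729 -100.12006126  111.28563172] 1599 [109.32405894 111.70426835 112.64409777]
((530.3221435546875, -100.96368408203125), (14.581717491149902, 43.678287506103516), 79.29169464111328)
flange (535.77685546875, -102.29000854492188) 35.18201446533203 84.9402330763073
plane [1.23888453e-03 6.40796962e-03 7.40035078e+01]
```

```bash
python3 -m inch '[[0,-45,10,0,0,0,40],[0,-3,15,0,0,0,40],[0,0,15,0,0,0,40],[0,0,0,0,0,0,40]]'
python3 - <<'E'
from h import *
delta([530.5,-100.3,90])
from bench import bot
for n in("scene","wrist","top"):
    c=bot.get_calibration(n);im,d=bot.grab_frame(n);cv2.imwrite(f"pics/{n}3.png",im);np.savez(f"{n}3.npz",im=im,d=d,K=c["K"],r=c["rvec"],t=c["tvec"])
a=cv2.imread("pics/top3.png")[170:300,230:400];b=cv2.imread("pics/scene3.png")[170:320,240:420]
cv2.imwrite("pics/both3.png",np.hstack([cv2.resize(a,(400,306)),cv2.resize(b,(400,306))]))
E
```

```text
time: 4.8
tool_pos: [533.2, -87.1, 129.8]
eef_rot: [-0.273, -3.124, -0.0]
contact_force: [-1.5, -0.2, 1.0]
grip_width: 0.467
t 4.8 pos [533.2 -87.1 129.8] F [-1.5 -0.2  1. ] q [-0.23  0.31  0.37  1.96 -0.14  0.9   1.6 ] g 0.47
tool delta [  0.1 -13.5  39.8] zaxis [-0.006  0.001 -1.   ] yaw of y deg 80.0
```

View pics/both3.png

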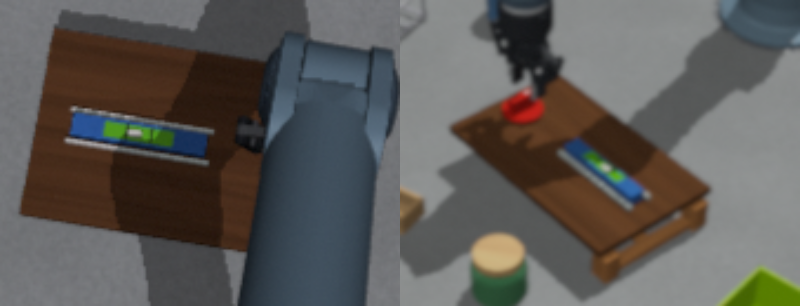

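View pics/wrist3.png

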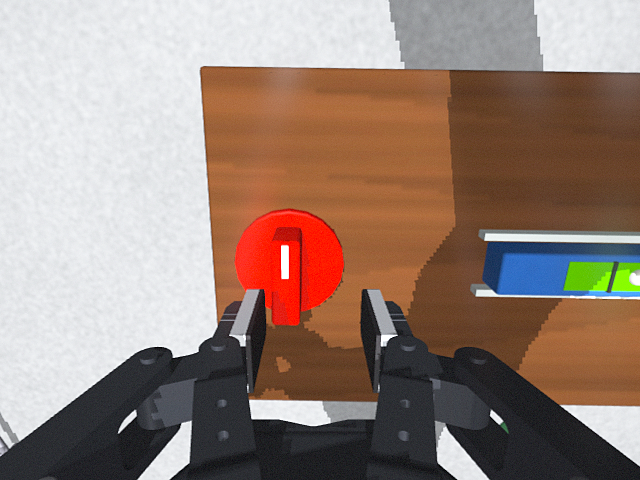

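```bash
python3 -m inch '[[0,-13,0,0,0,0,40],[0,0,15,0,0,0.7,40],[0,0,15,0,0,0,40],[0,0,0,0,0,0,40]]'
cat >> h.py <<'E'
def bubble(tag):
    from bench import bot
    c=bot.get_calibration("top");im,d=bot.grab_frame("top");s=bot.read_state()
    cv2.imwrite(f"pics/{tag}.png",cv2.resize(im[190:260,240:345],None,fx=6,fy=6,interpolation=cv2.INTER_CUBIC))
    K,R,t=c["K"],cv2.Rodrigues(c["rvec"])[0],c["tvec"]
    # rectify: sample strip along level axis (world, z=95)
    ya=np.radians(79.3);ey=np.array([np.cos(ya),np.sin(ya),0]);ex=np.array([np.sin(ya),-np.cos(ya),0])
    o=np.array([530.5,-100.3,95])+ey*180
    L=np.arange(-60,60,.5);W=np.arange(-20,20,.5)
    X=o+L[None,:,None]*ey+W[:,None,None]*ex
    q=(X@R.T+t)@K.T;q=(q[...,:2]/q[...,2:]).astype(np.float32)
    st=cv2.remap(im,q[...,0],q[...,1],cv2.INTER_CUBIC)
    cv2.imwrite(f"pics/{tag}_s.png",cv2.resize(st,None,fx=3,fy=3))
    H,S,V=cv2.split(cv2.cvtColor(st,cv2.COLOR_BGR2HSV))
    gr=(H>40)&(H<85)&(S>120)
    k=cv2.connectedComponentsWithStats(cv2.morphologyEx(gr.astype(np.uint8),cv2.MORPH_CLOSE,np.ones((9,41))));i=1+np.argmax(k[2][1:,4]);bx=k[2][i]
    reg=np.zeros(gr.shape,bool);cx=int(bx[1]+bx[3]/2);reg[cx-6:cx+7,bx[0]:bx[0]+bx[2]]=1
    red=np.where(reg,st[...,2].astype(float),np.nan);prof=np.nanmean(red[cx-6:cx+7],0)
    bl=np.nan_to_num(np.nanmean(np.where(reg,np.minimum(st[...,0],st[...,2]).astype(float),np.nan)[cx-6:cx+7],0))
    w=np.clip(bl-.4*bl.max(),0,None);b=(w*L).sum()/w.sum();mid=L[bx[0]]+bx[2]/4-.25
    print("bubble t",round(s['time'],2),"window",L[bx[0]],L[bx[0]+bx[2]-1],"mid",mid,"bub",b.round(2),"offset mm",(b-mid).round(2))
    delta([530.5,-100.3,90])
E
python3 -c "
from h import *
bubble('b4')"
```

```text
time: 5.35
tool_pos: [530.0, -101.6, 99.3]
eef_rot: [-0.297, -3.121, 0.0]
contact_force: [0.1, 0.3, 0.4]
grip_width: 0.469
bubble t 5.4 window -36.0 37.0 mid 0.5 bub 5.85 offset mm 5.35
t 5.4 pos [ 530.8 -101.7  100.2] F [-0.7  0.7  0. ] q [-0.2   0.36  0.37  1.98 -0.17  0.84  1.64] g 0.47
tool delta [ 0.5  1.3 10.2] zaxis [-0.005  0.    -1.   ] yaw of y deg 79.13h.py:34: RuntimeWarning: Mean of empty slice
  red=np.where(reg,st[...,2].astype(float),np.nan);prof=np.nanmean(red[cx-6:cx+7],0)
h.py:35: RuntimeWarning: Mean of empty slice
  bl=np.nan_to_num(np.nanmean(np.where(reg,np.minimum(st[...,0],st[...,2]).astype(float),np.nan)[cx-6:cx+7],0))
```

View pics/b4_s.png

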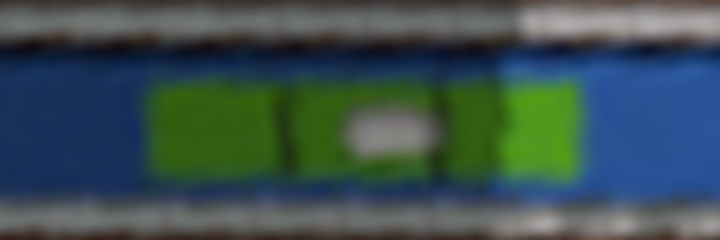

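```bash
python3 -m inch '[[0,1,8,0,0,0,40],[0,0,2,0,0,0,10],[0,0,0,0,0,0,5],[0,0,0,0,0,0,5],[0,0,0,0,0,0,5]]' 50
python3 -m inch '[[0,0,0,0,0,0,5],[0,0,0,0,0,0,5]]'
```

```text
time: 5.9
tool_pos: [532.7, -100.4, 92.2]
eef_rot: [-0.297, -3.127, -0.001]
contact_force: [0.5, 1.9, -1.9]
grip_width: 0.151
time: 6.1
tool_pos: [532.7, -100.4, 92.2]
eef_rot: [-0.297, -3.127, -0.001]
contact_force: [-0.4, 2.2, -3.0]
grip_width: 0.145
```

```bash
python3 -m inch '[[0,0,-1,0,0,8,5],[0,0,-1,0,0,8,5],[0,0,-1.2,0,0,8,5],[0,0,-1.2,0,0,8,5],[0,0,0,0,0,0,5]]'
python3 -m inch '[[0,0,-1.2,0,0,8,5],[0,0,-1.2,0,0,8,5],[0,0,-1,0,0,6,5],[0,0,0,0,0,0,5],[0,0,0,0,0,0,5]]'
python3 -c "
from h import *
bubble('b5')" 2>/dev/null
```

```text
time: 6.6
tool_pos: [532.5, -100.7, 96.6]
eef_rot: [-1.146, -2.924, 0.001]
contact_force: [-1.0, 2.9, -1.6]
grip_width: 0.145
time: 7.1
tool_pos: [532.2, -100.6, 99.7]
eef_rot: [-1.679, -2.653, 0.001]
contact_force: [-0.9, 3.7, -2.0]
grip_width: 0.154
bubble t 7.15 window -34.5 38.0 mid 1.75 bub -7.06 offset mm -8.81
t 7.15 pos [ 532.2 -100.6   99.8] F [-2.1  2.9 -1.7] q [-0.37  0.38  0.56  1.99 -0.27  0.85  0.79] g 0.15
tool delta [ 1.  -1.4  9.8] zaxis [-0.002  0.001 -1.   ] yaw of y deg 25.32
```

```bash
python3 -m inch '[[0,0,2,0,0,0,5],[0,0,2,0,0,0,5],[0,0,2,0,0,0,5],[0,0,1,0,0,0,5],[0,0,0,0,0,0,5]]'
python3 -m inch '[[0,0,1,0,0,0,5],[0,0,1,0,0,0,5],[0,0,0,0,0,0,5]]'
python3 -m inch '[[0,0,1,0,0,0,5],[0,0,1,0,0,0,5],[0,0,0,0,0,0,5]]'
```

```text
time: 7.65
tool_pos: [532.6, -101.5, 93.4]
eef_rot: [-1.685, -2.651, 0.0]
contact_force: [-4.5, 1.2, 5.2]
grip_width: 0.149
time: 7.95
tool_pos: [532.9, -101.6, 92.5]
eef_rot: [-1.685, -2.651, -0.001]
contact_force: [-6.4, 2.4, 11.6]
grip_width: 0.149
time: 8.25
tool_pos: [533.3, -101.8, 91.7]
eef_rot: [-1.685, -2.651, -0.002]
contact_force: [-10.0, 3.3, 18.1]
grip_width: 0.149
```

```bash
for i in 1 2 3 4; do python3 -m inch '[[0,0,0,0,0,0,5],[0,0,0,0,0,0,5],[0,0,0,0,0,0,5],[0,0,0,0,0,0,5],[0,0,0,0,0,0,5]]' | head -0;done
python3 -c "
from h import *
bubble('b6')" 2>/dev/null
```

```text
bubble t 10.3 window -36.0 37.0 mid 0.5 bub 4.35 offset mm 3.85
t 10.3 pos [ 533.2 -101.8   91.7] F [-8.   2.1 18.6] q [-0.36  0.4   0.56  1.99 -0.28  0.83  0.79] g 0.15
tool delta [ 2.6 -1.8  1.7] zaxis [-0.     0.001 -1.   ] yaw of y deg 25.12Exception ignored on flushing sys.stdout:
BrokenPipeError: [Errno 32] Broken pipe
Exception ignored on flushing sys.stdout:
BrokenPipeError: [Errno 32] Broken pipe
Exception ignored on flushing sys.stdout:
BrokenPipeError: [Errno 32] Broken pipe
Exception ignored on flushing sys.stdout:
BrokenPipeError: [Errno 32] Broken pipe
```

View pics/b6_s.png

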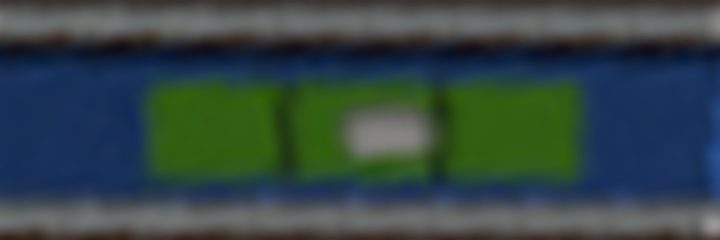

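```bash
python3 -m inch '[[0,0,-0.8,0,0,5,5],[0,0,-0.8,0,0,6,5],[0,0,0,0,0,0,5],[0,0,0,0,0,0,5],[0,0,0,0,0,0,5]]' 
for i in 1 2 3; do python3 -m inch '[[0,0,0,0,0,0,5],[0,0,0,0,0,0,5],[0,0,0,0,0,0,5],[0,0,0,0,0,0,5],[0,0,0,0,0,0,5]]' >/dev/null;done
python3 -c "
from h import *
bubble('b7')" 2>/dev/null
```

```text
time: 10.8
tool_pos: [533.2, -101.8, 93.3]
eef_rot: [-1.932, -2.476, -0.002]
contact_force: [-9.5, 3.1, 19.2]
grip_width: 0.15
bubble t 12.35 window -36.0 37.0 mid 0.5 bub 0.8 offset mm 0.3
t 12.35 pos [ 533.1 -101.8   93.3] F [-8.5  2.6 18.8] q [-0.39  0.4   0.6   1.99 -0.31  0.84  0.62] g 0.15
tool delta [ 2.1 -2.2  3.3] zaxis [-0.     0.002 -1.   ] yaw of y deg 14.07
```

View pics/b7_s.png

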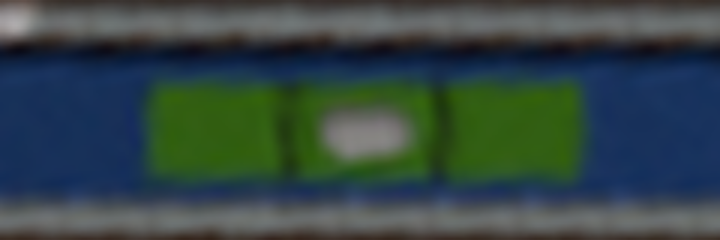

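```bash
python3 -m inch '[[0,0,1,0,0,0,5],[0,0,1,0,0,0,5],[0,0,0,0,0,0,5],[0,0,0,0,0,0,5],[0,0,0,0,0,0,5]]' 
for i in 1 2 3; do python3 -m inch '[[0,0,0,0,0,0,5],[0,0,0,0,0,0,5],[0,0,0,0,0,0,5],[0,0,0,0,0,0,5],[0,0,0,0,0,0,5]]' >/dev/null;done
python3 - 2>/dev/null <<'E'
from h import *
from bench import bot
bubble('b8')
for n in("scene","wrist"):
    im,d=bot.grab_frame(n);cv2.imwrite(f"pics/{n}8.png",im)
E
```

```text
time: 12.85
tool_pos: [533.5, -101.9, 92.5]
eef_rot: [-1.932, -2.476, -0.003]
contact_force: [-10.8, 2.9, 25.6]
grip_width: 0.152
bubble t 14.4 window -36.0 37.0 mid 0.5 bub 2.53 offset mm 2.03
t 14.4 pos [ 533.5 -101.9   92.5] F [-11.2   3.8  25.6] q [-0.39  0.41  0.6   1.99 -0.31  0.84  0.62] g 0.15
tool delta [ 2.3 -2.6  2.5] zaxis [ 0.     0.002 -1.   ] yaw of y deg 14.08
```

View pics/b8_s.png

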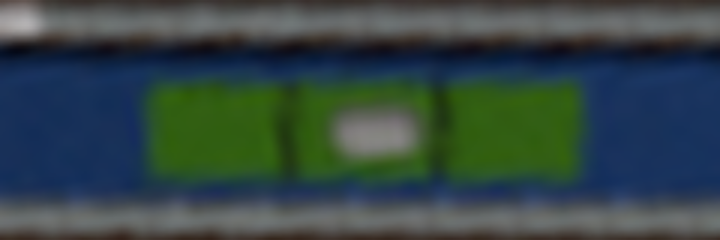

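View pics/scene8.png

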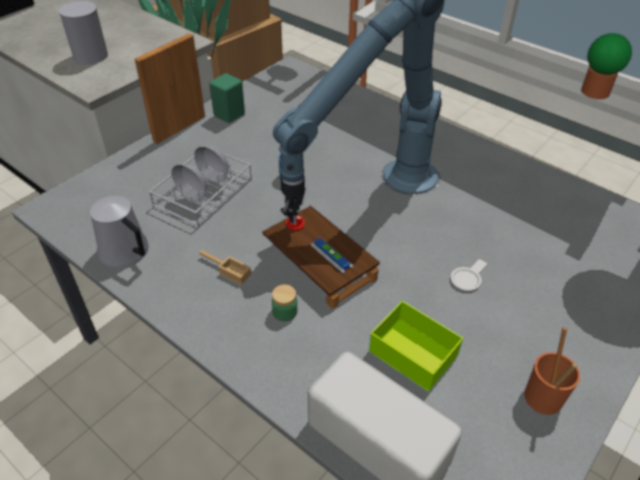

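View pics/wrist8.png

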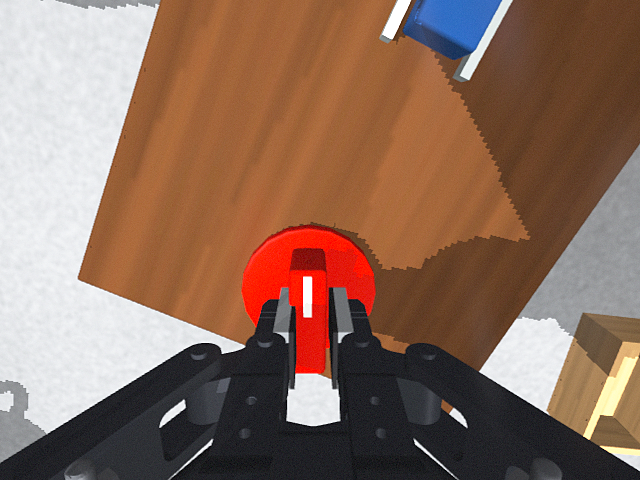

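```bash
python3 -m inch '[[0,0,-1,0,0,0,5],[0,0,-1,0,0,0,5],[0,0,0,0,0,0,5],[0,0,0,0,0,0,5],[0,0,0,0,0,0,5]]' 
for i in 1 2 3; do python3 -m inch '[[0,0,0,0,0,0,5],[0,0,0,0,0,0,5],[0,0,0,0,0,0,5],[0,0,0,0,0,0,5],[0,0,0,0,0,0,5]]' >/dev/null;done
python3 -c "
from h import *
bubble('b9')" 2>/dev/null
```

```text
time: 15.0
tool_pos: [533.2, -101.8, 93.3]
eef_rot: [-1.932, -2.476, -0.002]
contact_force: [-9.6, 2.8, 18.8]
grip_width: 0.149
bubble t 16.55 window -35.5 37.0 mid 0.75 bub 0.82 offset mm 0.07
t 16.55 pos [ 533.1 -101.8   93.3] F [-8.9  3.9 18.9] q [-0.39  0.4   0.6   1.99 -0.31  0.84  0.62] g 0.15
tool delta [ 2.1 -2.2  3.3] zaxis [-0.     0.002 -1.   ] yaw of y deg 14.08
```

View pics/b9_s.png

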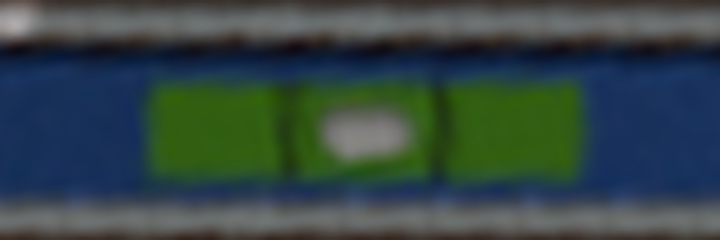

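The strip shows the bubble at columns 320–412, between the lines at about 289 and 438, and it has settled.

```bash
python3 -c "
from bench import bot
bot.hand_in()"
```

```text
the job is handed in; nothing more can be done
```

I pressed the blue spirit level flat (about 14 N at the bottom). I then gripped the red knob, turned it about 65° (1.13 rad) clockwise, pushed the foot down and handed in at about 16.6 s, still gripping and pushing. `hand_in` gave no verdict.

- **Level:** it looked flat in the wrist picture taken straight after the press. In the later top pictures it still looked flat.
- **Bubble:** the last top-camera reading put it 0.1 mm from the middle. By eye it was about +0.5 mm, against the 4 mm allowed.
- **Push:** the tool read 18.8 N vertically and about 9 N sideways, well above the 6 N needed. Resistance rose from about 1 N/mm to about 8 N/mm after some 6 mm of travel, which is the expected stop.
- **Other kitchen things:** in the scene picture taken after the turn, none looked moved. I did not measure them.

One check did not fit a hard stop. Pushing 7 N harder lowered the tool 0.8 mm and shifted the bubble by 1.7 mm, and the total bubble shift suggests more than 0.022 rad of sink. I took this as give in the stop, so I eased back to about 19 N, and the bubble came back to the middle.

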